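# Roll the edge seal of the gel viewing box flat

## Task

First move the bottle that stands in front of the gel viewing box out of the way: set it upright in the shallow tray. Then take the hand roller and roll it firmly along the whole edge seal on the sloped sill, under the leaning clear visor, until every key is seated fully home, and hang the roller upright back in its rest. Press the keys only with the roller, do not bump the visor, keep the bottle upright and leave the other things where they are.

Things in the scene. Friction and masses are not known exactly. Their poses are not given: they have to be found in the camera images.
- caster: fixed gel viewing box: grey, 270 mm wide (y), 88 high, with a white sill along its front (-x side, towards the robot) sloping up and away at 35 degrees; origin: centre of the underside (front foot at x = -90 mm, the sill's lower front edge at x = -93, z = 59; rear face at x = +110)
- strip: edge seal on the sloped sill: straight row, 200 mm long, of ten white keys, each 20 mm wide, 19 long, pitch 20 along y. Origin: strip centre at the level of seated key tops, 80 mm above the bench; x up the slope, y along the strip, z square out of the slope (35 degrees from vertical, towards the robot). The sill face lies 1.5 mm below seated tops and reaches +-35 mm in x, +-135 in y
- visor: fixed clear plastic sheet 262 mm wide, 4 thick, 140 long, behind the strip and leaning 17 degrees from vertical over it towards the robot, aluminium upper edge. Origin: middle of its lower edge; z up the sheet, y along it. Its top edge, 226 mm above the bench, is straight above the strip: a gripper held vertical there strikes it; one leaning back square to the slope clears it
- bottle: loose white plastic bottle, closed, upright: body 64 mm diameter up to 125 mm, shoulder, cap 38-39 mm diameter from 150 to 190 mm (total height 190), about 0.35 kg; origin: centre of its underside. Starts on the bench in front of the strip
- tray: fixed shallow square white tray 130 x 130 mm, 22 high, walls and floor 5 mm; origin: centre of its underside; x and y along its sides. It and the roller rest may change sides
- rest: fixed roller rest: an open-topped grey box 84 (x) x 66 (y) mm outside, 58 high, walls 12 mm (opening 60 x 42 mm), on a 110 x 100 x 6 mm black foot; origin: centre of its underside
- roller: loose hand roller, 0.28 kg. Origin: lowest point of its wheel; z up the handle. Rubber wheel 44 mm diameter, 24 wide, axle along y at z = 22 (rolls along x); fork 32 over the cheeks; steel cross bar 28 (x) x 66 (y) at z = 50-58; square wooden handle 28 x 28 at z = 58-125, grip across either pair of faces. Hangs in the rest: bar on the two long walls, axes along the rest's, origin 8 mm above bench
- tipbox: bystander: yellow box of pipette tips, 120 x 85 x 66 mm, origin under its centre
- supply: bystander: white power supply, 150 x 170 x 70 mm, origin under its centre
- tuberack: bystander: low grey tube rack, 60 (x) x 130 (y) x 46 mm, origin under its centre
- key0 (a joint): how far key 0 of the strip (centre at y = -90 mm along the strip) is pushed in, square to the slope, in m: 0 = standing 6 mm too high, 0.006 = seated on its stop. It yields at about 8 N, and stays where it is left
- key1 (a joint): the same for key 1, at y = -70 mm
- key2 (a joint): the same for key 2, at y = -50 mm
- key3 (a joint): the same for key 3, at y = -30 mm
- key4 (a joint): the same for key 4, at y = -10 mm
- key5 (a joint): the same for key 5, at y = +10 mm
- key6 (a joint): the same for key 6, at y = +30 mm
- key7 (a joint): the same for key 7, at y = +50 mm
- key8 (a joint): the same for key 8, at y = +70 mm
- key9 (a joint): the same for key 9, at y = +90 mm

How it is judged:
On the way, in this order (a step that is already met when the one before it is completed fails the run):
1. the bottle stands upright in the tray, let go (x of bottle in the frame of tray between -0.04 and 0.04 m and y of bottle in the frame of tray between -0.04 and 0.04 m and height (world z) of bottle below 0.012 m and angle between bottle's own z axis and vertical below 0.1 rad and contact force between the fingers and bottle below 0.1 N), for 0.2 s.
2. all ten keys of the edge seal are seated (value of joint each of key0, key1, key2, key3, key4, key5, key6, key7, key8, key9 above 0.0045 m), for 0.2 s.
At the end, for the whole second after the job is handed in: every key within 1.5 mm of its stop; bottle upright (0.1 rad) on the tray floor, within 40 mm of its middle along each side; roller upright (0.1 rad) in its rest, bar on both walls, within 14 mm of the middle and 0.3 rad of the rest's direction; both still (all of step 2 and x of bottle in the frame of tray between -0.04 and 0.04 m and y of bottle in the frame of tray between -0.04 and 0.04 m and height (world z) of bottle below 0.012 m and angle between each of bottle, roller's own z axis and vertical below 0.1 rad and horizontal distance between roller and rest below 0.014 m and height (world z) of roller between 0.003 and 0.014 m and angle between the y axis of roller and the y axis of rest, either way round below 0.3 rad and linear speed of each of bottle, roller below 0.02 m/s); the robot touches nothing.
It fails at once if a key is pressed with more than 3 N by the fingers, the arm or the bottle instead of the roller (contact force between any of the fingers, the arm, bottle and strip above 3 N).
It fails at once if the visor is bumped with more than 8 N (contact force between any of the fingers, the arm, roller, bottle and visor above 8 N).
It fails at once if the bottle is tipped by more than 0.5 rad (angle between bottle's own z axis and vertical above 0.5 rad).
It fails at once if a bystander (tip box, power supply, tube rack) is shifted by more than 20 mm (distance of any of tipbox, supply, tuberack from where it was at the start of the episode above 0.02 m).
It also fails if it takes over 72 s, if anything falls off the work surface, if the arm or the gripper's body presses on something with over 40 N, if the wrist force passes 120 N, or if a joint passes its speed limit or range.

## Robot

A 6-joint arm with a two-finger parallel gripper is mounted at the origin on the work surface. World frame = base frame: x ahead of the robot, y to its left, z up, the work surface at z = 0. Lengths are in m, angles in rad, forces in N, time in s.
With the tool pointing down it reaches from about 0.3 to 0.85 m from the base axis. Payload 4.2 kg.
Tool frame: the origin (TCP) lies on the centre line of the jaws, within the pads' length; the fingertips stand 17 mm ahead of it and the grasp point (between the pads) lies 2 mm behind it; z points along the fingers, y is the line along which they close (so a half turn about z gives the same grasp; the last joint's range is limited). The gripper opens to 91 mm and grips with 3 to 60 N. Pads are 32 mm wide; open, the fingers measure 118 mm over their backs; the gripper's body (76 mm by 178 mm) begins 60 mm behind the grasp point.
Start: joints at [1.327, 0.32, 1.565, -0, 1.257, -0.02], TCP at [0.128, 0.561, 0.231] pointing down, gripper open.
Joint ranges: [-3.11, 3.11], [-0.84, 2.01], [0.21, 2.61], [-1.34, 4.49], [0.05, 2.63], [-2.56, 2.56]. Speed limits (rad/s): [2.57, 2.57, 3.14, 3.14, 3.14, 3.14].

## Interface

Orientations are given as a rotation vector (axis times angle).
In Python, from bench import ctrl, cams gives the robot as it stands.
- The arm moves only by the tool move_arm, never from a script. Its argument "plan" is text: rows parted by semicolons, each of 7 numbers parted by spaces: the turn, a rotation vector about the world's x, y, z in degrees, then the shift along the world's x, y, z in mm, then the finger opening in mm, from 0 to 91.2. In form: wx wy wz dx dy dz grip; .... A call has exactly 8 rows; each row shifts and turns the commanded pose from where the row before left it; what a row does not reach is not made up. A row lasts 1/8 s, in which the tool goes at most 62.5 mm and 10.7 degrees, less where a joint would pass 70% of its speed; a pose out of reach is approached as far as the arm can. A call is refused whole if a number of a shift passes 62.5 or a number of a turn 10.7, either way. A call with a gripper value outside its range is refused whole. The fingers move at their own pace and stop on an object; "force" is the grip in N (left out, the last holds). Time passes only in rows, so rows that do not move let the fingers close, or fill a call up. It gives the time, the measured TCP pose, the force, the opening and the grip force at its end, in the units of the state.
- ctrl.get_state(): the state, without advancing time (a new reading comes with each control period).
- cams.camera(name): name is "side" or "top"; returns the picture (400x640x3 uint8, blue, green, red); there is no depth.
- cams.camera_params(name): a dict with "fx", "fy", "cx", "cy" (pixels), "T" (4x4, takes a point from camera to world coordinates). Camera axes: x right, y down, z forward; pixel columns grow to the right and rows downward; lengths in m; the calibration is good to about 2 mm. A picture is of the moment at which its call begins. camera_params takes no time and is no camera call.
- ctrl.sign_off(): hands the job in; it is judged then, once.
The state is a dict: "time_s": time; "q": joint angles; "joint_vel": joint speeds; "joint_torque": joint torques, N m; "eef_pos": TCP position; "ee_rot": TCP orientation; "wrist_force": force on the tool from outside, world axes, zero at the start; "ft_torque": the same for the moment, N m; "finger_gap": finger opening in m; "gripper_force": force on a finger pad.
Only numpy, scipy, OpenCV 4.12 (cv2) and the standard library are available. Lean on these libraries where they do the work, as an engineer would, in place of code of your own. Each camera call takes 0.05 s, during which the arm holds its last target. There are 200 camera calls.

## Working session

There is one attempt and no reset: what is moved stays moved. The work goes in short steps, Python scripts to look and compute and a tool call to move; the robot and the scene stay as the last step left them, time stands still between calls to the robot, and variables do not carry over. Pictures are saved under pics/ and viewed, at most 10 in all, crops included, and the job is handed in when it is done.

Besides the shell and the picture viewer there is one more tool, called as name(argument=value, ...), one argument or row to a line, values as JSON. move_arm: Moves the arm, as the interface text tells. Its arguments: {"type":"object","properties":{"plan":{"type":"string"},"force":{"type":"number"}},"required":["plan"]}

```bash
mkdir -p pics; ls
python3 - <<'E'
from bench import ctrl,cams
import cv2
for n in("top","side"):
    cv2.imwrite(f"pics/{n}0.png",cams.camera(n)); p=cams.camera_params(n); print(n,p)
s=ctrl.get_state();print(s)
E
```

```text
pics
top {'fx': 508.14737409781924, 'fy': 508.14737409781924, 'cx': 313.92375593315836, 'cy': 201.44815646231757, 'T': array([[ 0.02489454, -0.99161061,  0.12684109,  0.37364658],
       [-0.99950369, -0.02223869,  0.0223119 , -0.01231942],
       [-0.01930394, -0.12733358, -0.99167208,  1.51985611],
       [ 0.        ,  0.        ,  0.        ,  1.        ]])}
side {'fx': 469.8574869205262, 'fy': 469.8574869205262, 'cx': 315.34210797649814, 'cy': 196.35098819482624, 'T': array([[ 0.80591148, -0.30726304,  0.50605939, -0.02433982],
       [-0.59161815, -0.45007895,  0.6688923 , -0.76031586],
       [ 0.02224079, -0.8384619 , -0.54450618,  0.72088653],
       [ 0.        ,  0.        ,  0.        ,  1.        ]])}
{'time_s': 0.1, 'q': array([ 1.32697627e+00,  3.20205065e-01,  1.56552432e+00, -4.15281418e-05,
        1.25739977e+00, -2.00014096e-02]), 'joint_vel': array([ 0.00269395, -0.00125825, -0.00132804, -0.00070024,  0.00017494,
       -0.00070308]), 'joint_torque': array([ 1.24784274e-03, -4.13330913e+01, -2.32507056e+01,  7.28455628e-02,
        4.21394210e-02, -7.73567399e-05]), 'eef_pos': array([0.12753624, 0.560253  , 0.23023019]), 'ee_rot': array([-3.50801809e-01, -3.12178042e+00,  2.40059203e-03]), 'wrist_force': array([-0.39371938,  0.26300179,  0.16527265]), 'ft_torque': array([ 0.02340596, -0.0326568 , -0.02978608]), 'gripper_force': 0.0, 'finger_gap': 0.0915546126768969}
```

View pics/top0.png

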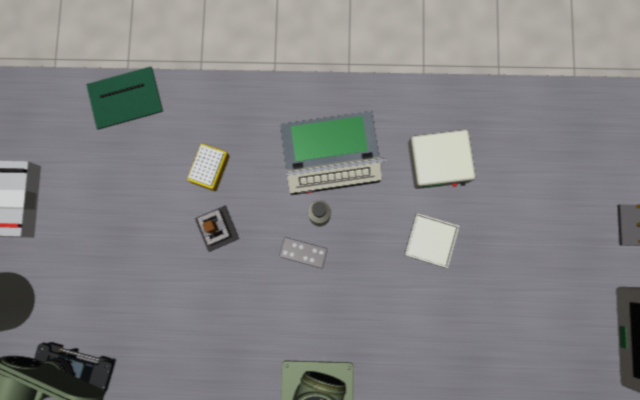

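View pics/side0.png

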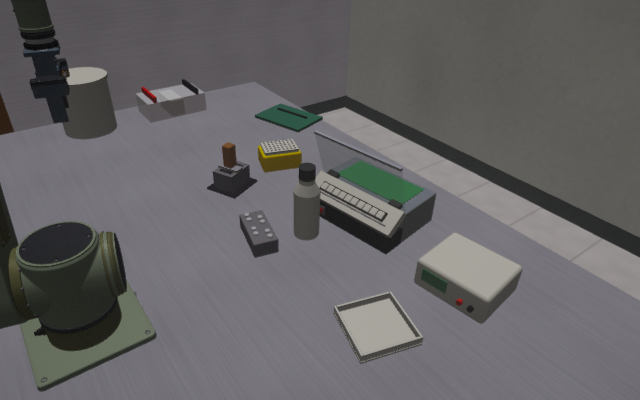

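Top view: strip at about (335,178), bottle cap at (319,209), tray (433,240), roller and rest (215,228), tube rack (303,252). The side view agrees. I'll enlarge for corner readings.

Run:
```python
import cv2,numpy as np
t=cv2.imread("pics/top0.png");s=cv2.imread("pics/side0.png")
def c(im,x,y,w,h,k): 
    o=cv2.resize(im[y:y+h,x:x+w],None,fx=k,fy=k,interpolation=cv2.INTER_CUBIC)
    for i in range(0,w,10): cv2.line(o,(int((i+.5)*k),0),(int((i+.5)*k),6 if i%50 else 12),(0,0,255),1)
    for i in range(0,h,10): cv2.line(o,(0,int((i+.5)*k)),(6 if i%50 else 12,int((i+.5)*k)),(0,0,255),1)
    return o
cv2.imwrite("pics/c1.png",c(t,275,150,120,75,6.6))
cv2.imwrite("pics/c2.png",np.vstack([np.hstack([c(t,190,200,60,50,6),c(t,400,205,70,50,6)]),np.hstack([c(s,200,135,60,50,6),c(s,330,285,100,50,4.2)[:,:420] if 0 else cv2.resize(c(s,330,285,100,75,4),(420,300))])]))
```

```text
(no output)
```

View pics/c1.png

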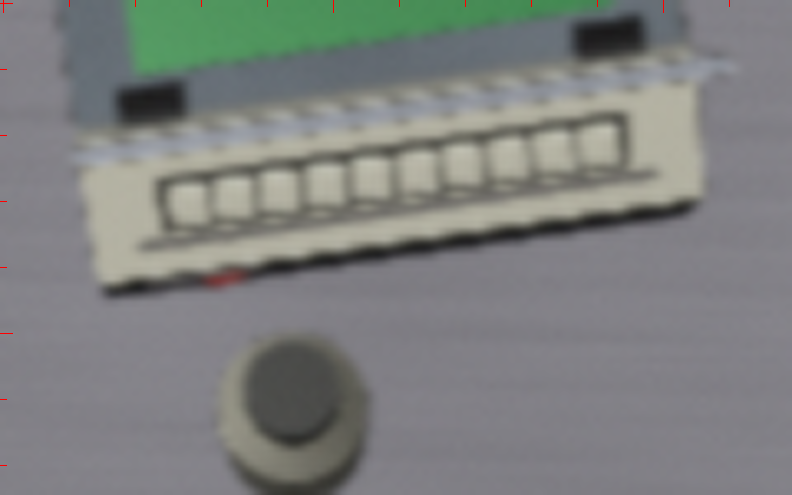

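View pics/c2.png

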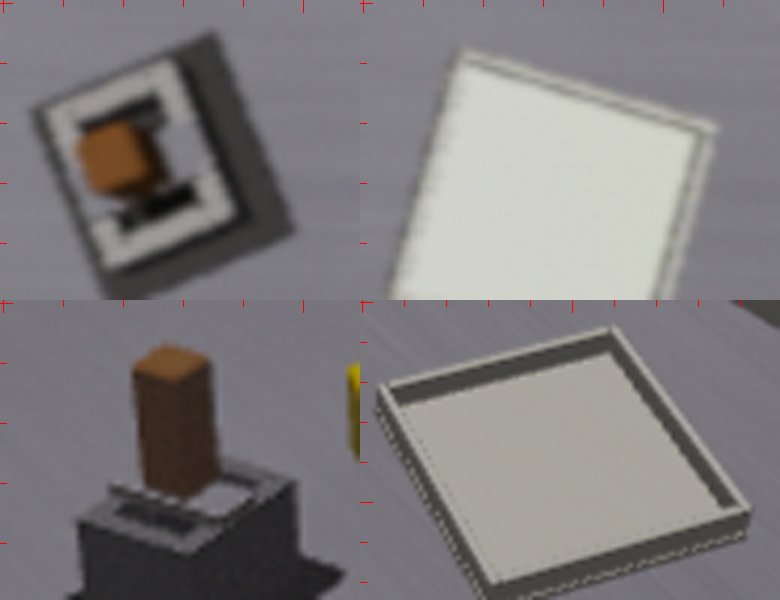

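Crop 1 gives the key frame corners, the sill front corners and the cap top. Crop 2 gives the rest's outer top corners and the tray rim corners. Next I fit poses in both views.

```bash
cat > h.py <<'E'
import numpy as np
from scipy.optimize import least_squares
from scipy.spatial.transform import Rotation as R
P={"top":dict(fx=508.147,cx=313.924,cy=201.448,T=np.array([[ 0.02489454,-0.99161061,0.12684109,0.37364658],[-0.99950369,-0.02223869,0.0223119,-0.01231942],[-0.01930394,-0.12733358,-0.99167208,1.51985611]])),
"side":dict(fx=469.857,cx=315.342,cy=196.351,T=np.array([[0.80591148,-0.30726304,0.50605939,-0.02433982],[-0.59161815,-0.45007895,0.6688923,-0.76031586],[0.02224079,-0.8384619,-0.54450618,0.72088653]]))}
def proj(n,X):
    p=P[n];c=(np.atleast_2d(X)-p["T"][:,3])@p["T"][:,:3]
    return c[:,:2]/c[:,2:]*p["fx"]+[p["cx"],p["cy"]]
def ray(n,uv,z):
    p=P[n];d=p["T"][:,:3]@[(uv[0]-p["cx"])/p["fx"],(uv[1]-p["cy"])/p["fx"],1];o=p["T"][:,3]
    return o+d*(z-o[2])/d[2]
def place(v,L):
    c,s=np.cos(v[2]),np.sin(v[2]);L=np.atleast_2d(L)
    return np.c_[v[0]+c*L[:,0]-s*L[:,1],v[1]+s*L[:,0]+c*L[:,1],L[:,2]]
def fit(obs,x0):  # obs: (cam,uv,local)
    f=lambda v:np.concatenate([(proj(n,place(v,l))-uv).ravel() for n,uv,l in obs])
    r=least_squares(f,x0,loss="soft_l1");return r.x,f(r.x).reshape(-1,2)
E
python3 - <<'E'
from h import *
import cv2
np.set_printoptions(precision=4,suppress=True)
g=lambda a,k,o:(np.array(a)+.5)/k-.5+o
a,b=np.sin(np.radians(35)),np.cos(np.radians(35))
def S(x,y,z): return [-.0652+x*b-z*a,y,.080+x*a+z*b]
C=lambda p:g(p,6.6,[275,150])
t="top"
cast=[(t,C(p),l) for p,l in [((102,288),[-.093,.135,.059]),((700,205),[-.093,-.135,.059]),((158,180),S(.0115,.1015,-.0015)),((627,117),S(.0115,-.1015,-.0015)),((167,232),S(-.0095,.1,.006)),((627,170),S(-.0095,-.1,.006))]]
v,r=fit(cast,[.48,0,.1]);print("caster",v,np.degrees(v[2]));print(r)
cap=ray(t,C((293,386)),.190);print("bottle",cap)
Q=lambda p:g(p,6,[190,200])
h,w=.042,.033
Z=lambda p:g(np.array(p)-[0,300],6,[200,135])
rest=[(t,Q(p),l) for p,l in [((178,58),[h,-w,.058]),((40,108),[h,w,.058]),((243,215),[-h,-w,.058]),((108,272),[-h,w,.058]),((213,32),[.055,-.05,.006]),((295,232),[-.055,-.05,.006])]]
rest+=[("side",Z(p),l) for p,l in [((78,518),[-h,w,.058]),((188,553),[-h,-w,.058]),((297,484),[h,-w,.058])]]
vr,r=fit(rest,[.3,.25,.37]);print("rest",vr,np.degrees(vr[2]));print(r)
# handle top check
print("handle top",ray(t,Q((106,155)),.133), ray("side",Z((172,362)),.133))
d=.065
U=lambda p:(np.array(p)-[360,300]+.5)/[4.2,4]-.5+[330,285]
Tt=lambda p:g(np.array(p)-[360,0],6,[400,205])
tray=[(t,Tt(p),l) for p,l in [((463,50),[d,d,.022]),((718,128),[d,-d,.022])]]+[(t,np.array([449.,267]),[-d,-d,.022]),(t,np.array([405.,254]),[-d,d,.022])]
tray+=[("side",U(p),l) for p,l in [((378,388),[-d,d,.022]),((615,328),[d,d,.022]),((750,507),[d,-d,.022]),((488,585),[-d,-d,.022])]]
vt,r=fit(tray,[.3,-.3,-.25]);print("tray",vt,np.degrees(vt[2]));print(r)
np.save("v.npy",[v,vr,vt,[*cap[:2],0]])
# overlays
s=cv2.imread("pics/side0.png");k=3;o=cv2.resize(s[110:260,200:440],None,fx=k,fy=k,interpolation=cv2.INTER_CUBIC)
def dr(L,vv,col):
    for p in proj("side",place(vv,L)): cv2.circle(o,tuple(int(q) for q in ((p-[200,110]+.5)*k)),2,col,-1)
dr([l for _,_,l in cast],v,(0,0,255)); dr([S(0,-.09+.02*i,.006) for i in range(10)],v,(0,255,0))
yy=np.linspace(-.131,.131,9);dr([[-.0652,y,.226] for y in yy],v,(255,0,0))
dr([l for _,_,l in rest],vr,(0,0,255));dr([[x,y,.133] for x in(-.014,.014) for y in(-.014,.014)],vr,(255,255,0))
bv=[*cap[:2],0];an=np.linspace(0,6.28,13)
dr([[.019*np.cos(q),.019*np.sin(q),.19] for q in an],bv,(0,255,255));dr([[.032*np.cos(q),.032*np.sin(q),0] for q in an],bv,(0,255,255))
cv2.imwrite("pics/ov.png",o)
E
```

```text
caster [ 0.6968 -0.0263  0.1586] 9.085890767589113
[[-0.5714 -0.2124]
 [ 0.8508 -0.1446]
 [ 0.2199  0.2256]
 [-0.6401  0.2257]
 [ 0.4432 -0.0528]
 [-0.2364 -0.0412]]
bottle [0.5265 0.0039 0.19  ]
rest [0.481  0.3102 0.4269] 24.45849741087709
[[-0.804  -0.4684]
 [ 1.1326  0.0857]
 [-0.9326 -0.0394]
 [ 0.3689 -0.5498]
 [ 0.553  -0.3327]
 [ 0.5029 -0.0358]
 [-0.8927  0.0575]
 [-0.3557  0.5031]
 [-0.3527 -0.7404]]
handle top [0.4781 0.3102 0.133 ] [0.4779 0.305  0.133 ]
tray [ 0.4598 -0.3283 -0.2741] -15.703738604502561
[[ 0.0968 -0.6822]
 [ 0.3671 -0.8088]
 [-1.0572  0.7436]
 [-0.205   0.5311]
 [-1.0001 -0.6704]
 [-0.1083 -0.8843]
 [ 0.6417  0.9075]
 [ 0.3579  0.6465]]
```

View pics/ov.png

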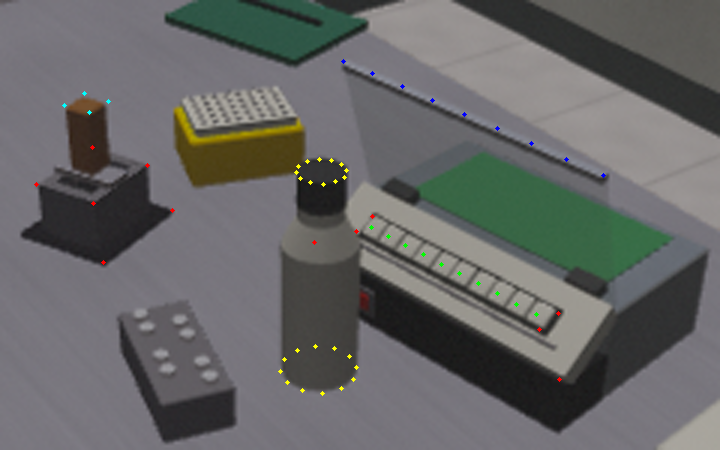

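Overlays in both views land on the objects (cap ring, keys, visor edge, handle), so the poses hold to about 2 mm. I'll go to the bottle with the start orientation.

move_arm(
  plan="0 0 0 33 -46 3 91; 0 0 0 33 -46 3 91; 0 0 0 33 -46 3 91; 0 0 0 33 -46 3 91; 0 0 0 33 -46 3 91; 0 0 0 33 -46 3 91; 0 0 0 33 -46 2 91; 0 0 0 33 -46 0 91",
  force=30,
)

```text
time_s: 1.1
eef_pos: [0.3923, 0.191, 0.251]
ee_rot: [0.351, 3.122, 0.001]
wrist_force: [0.3, -1.1, 0.7]
finger_gap: 0.091
gripper_force: 0.0
```

move_arm(
  plan="0 0 0 33.5 -47 0 91; 0 0 0 33.5 -47 0 91; 0 0 0 33.5 -47 0 91; 0 0 0 33.5 -46 0 91; 0 0 0 0 0 0 91; 0 0 0 0 0 -30 91; 0 0 0 0 0 -30 91; 0 0 0 0 0 -18 91",
)

```text
time_s: 2.1
eef_pos: [0.5239, 0.0066, 0.1713]
ee_rot: [-0.349, -3.119, -0.0]
wrist_force: [-0.2, 0.1, 0.5]
finger_gap: 0.091
gripper_force: 0.0
```

move_arm(
  plan="0 0 0 0 0 0 50; 0 0 0 0 0 0 36; 0 0 0 0 0 0 30; 0 0 0 0 0 0 30; 0 0 0 0 0 0 30; 0 0 0 0 0 0 30; 0 0 0 0 0 12 30; 0 0 0 0 0 25 30",
)

```text
time_s: 3.1
eef_pos: [0.5244, 0.0057, 0.2093]
ee_rot: [-0.351, -3.118, 0.0]
wrist_force: [-0.0, -0.1, -4.2]
finger_gap: 0.0372
gripper_force: 30.0
```

move_arm(
  plan="0 0 0 -15 -20 10 30; 0 0 0 -15 -45 5 30; 0 0 0 -10 -55 0 30; 0 0 0 -10 -55 0 30; 0 0 0 -8 -55 0 30; 0 0 0 -7 -50 0 30; 0 0 0 0 -38 0 30; 0 0 0 0 -16 0 30",
)

```text
time_s: 4.1
eef_pos: [0.4602, -0.3301, 0.2248]
ee_rot: [-0.354, -3.121, -0.001]
wrist_force: [0.7, 0.7, -3.6]
finger_gap: 0.0374
gripper_force: 30.0
```

move_arm(
  plan="0 0 0 0 0 0 30; 0 0 0 0 0 -15 30; 0 0 0 0 0 -15 30; 0 0 0 0 0 -8 30; 0 0 0 0 0 -5 30; 0 0 0 0 0 -2 30; 0 0 0 0 0 0 30; 0 0 0 0 0 0 30",
)

```text
time_s: 5.1
eef_pos: [0.4608, -0.3285, 0.1804]
ee_rot: [0.351, 3.121, -0.001]
wrist_force: [0.3, 0.6, -4.2]
finger_gap: 0.0374
gripper_force: 30.0
```

move_arm(
  plan="0 0 0 0 0 -2 30; 0 0 0 0 0 -2 30; 0 0 0 0 0 -0.5 30; 0 0 0 0 0 0 30; 0 0 0 0 0 0 60; 0 0 0 0 0 0 91; 0 0 0 0 0 0 91; 0 0 0 0 0 0 91",
)

```text
time_s: 6.1
eef_pos: [0.4606, -0.3283, 0.1753]
ee_rot: [-0.351, -3.122, -0.0]
wrist_force: [-0.2, -0.3, 1.1]
finger_gap: 0.0747
gripper_force: 0.0
```

move_arm(
  plan="0 0 0 0 0 20 91; 0 0 0 0 0 40 91; 0 0 -10 0 20 10 91; 0 0 -10 0 50 0 91; 0 0 -10 0 55 0 91; 0 0 -10 0 55 0 91; 0 0 -10 0 55 0 91; 0 0 -2 0 55 0 91",
)

```text
time_s: 7.1
eef_pos: [0.4606, -0.0393, 0.2455]
ee_rot: [1.676, 2.657, 0.001]
wrist_force: [0.7, 0.5, -0.1]
finger_gap: 0.091
gripper_force: 0.0
```

Run:
```python
from bench import cams
import cv2
cv2.imwrite("pics/side1.png",cams.camera("side"))
```

```text
(no output)
```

View pics/side1.png

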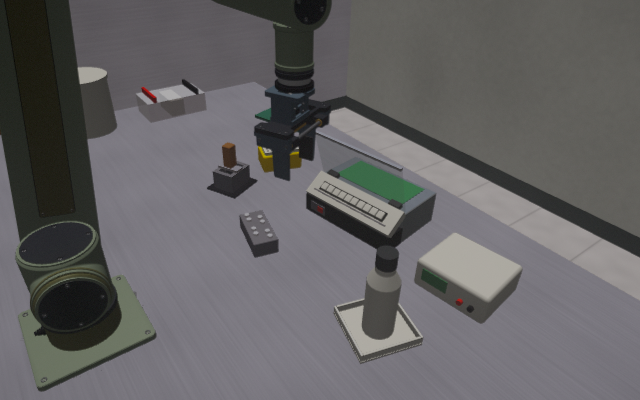

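Side view: the bottle stands upright on the tray at (380,320), clear of the walls, and everything else is unchanged. Now the roller.

move_arm(
  plan="0 0 -1 3 55 0 91; 0 0 0 3 55 0 91; 0 0 0 3 55 0 91; 0 0 0 3 55 0 91; 0 0 0 3 55 0 91; 0 0 0 3 50 0 91; 0 0 0 0 23 0 91; 0 0 0 0 0 -30 91",
)

```text
time_s: 8.15
eef_pos: [0.4801, 0.309, 0.2169]
ee_rot: [1.692, 2.644, 0.007]
wrist_force: [1.0, -0.3, -0.5]
finger_gap: 0.0911
gripper_force: 0.0
```

move_arm(
  plan="0 0 0 0 0 -40 91; 0 0 0 0 0 -40 91; 0 0 0 0 0 -25 91; 0 0 0 0 0 -8 91; 0 0 0 0 0 0 91; 0 0 0 0 0 0 91; 0 0 0 0 0 0 91; 0 0 0 0 0 0 91",
)

```text
time_s: 9.15
eef_pos: [0.479, 0.3073, 0.1031]
ee_rot: [1.696, 2.644, 0.002]
wrist_force: [-0.3, -0.7, 0.3]
finger_gap: 0.0906
gripper_force: 0.0
```

Run:
```python
from bench import cams
import cv2
cv2.imwrite("pics/g1.png",cv2.resize(cams.camera("side")[90:210,160:320],None,fx=4,fy=4))
```

```text
(no output)
```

View pics/g1.png

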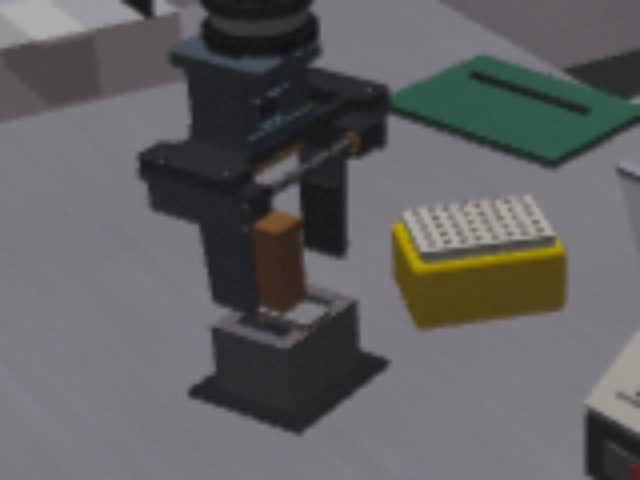

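The fingers straddle the handle. I'll close at 55 N and lift.

move_arm(
  plan="0 0 0 0 0 0 50; 0 0 0 0 0 0 25; 0 0 0 0 0 0 20; 0 0 0 0 0 0 20; 0 0 0 0 0 0 20; 0 0 0 0 0 0 20; 0 0 0 0 0 2 20; 0 0 0 0 0 3 20",
  force=55,
)

```text
time_s: 10.2
eef_pos: [0.4783, 0.3068, 0.1071]
ee_rot: [-1.696, -2.644, 0.002]
wrist_force: [-0.0, -0.5, -3.4]
finger_gap: 0.0278
gripper_force: 55.0
```

Run:
```python
from bench import ctrl
from h import *
np.set_printoptions(precision=4,suppress=True)
s=ctrl.get_state();print(s["eef_pos"],R.from_rotvec(s["ee_rot"]).as_matrix(),s["wrist_force"],s["ft_torque"],s["finger_gap"],s["q"])
v=np.load("v.npy")[0]
r=np.radians(35);S=place(v,[-.0652,0,.080])[0]
Rz=R.from_euler("z",v[2]).as_matrix()
Rs=Rz@R.from_euler("y",-35,degrees=True).as_matrix();print("S",S,"\n",Rs)
for y in(-.11,-.09,0,.09,.11):
  for d in (.045,.008,0): print(y,d,S+Rs@[0,y,d+.095])
```

```text
[0.4783 0.3068 0.1071] [[-0.4171  0.9089 -0.0012]
 [ 0.9089  0.4171 -0.0007]
 [-0.0002 -0.0014 -1.    ]] [-0.0406 -0.4737 -3.3962] [-0.1295  0.0011  0.0225] 0.02782113400583188 [ 0.5501  0.415   1.7555 -0.      0.9725  0.1199]
S [ 0.6324 -0.0366  0.08  ] 
 [[ 0.8089 -0.1579 -0.5664]
 [ 0.1294  0.9875 -0.0906]
 [ 0.5736  0.      0.8192]]
-0.11 0.045 [ 0.5705 -0.1579  0.1947]
-0.11 0.008 [ 0.5915 -0.1546  0.1644]
-0.11 0 [ 0.596  -0.1538  0.1578]
-0.09 0.045 [ 0.5674 -0.1382  0.1947]
-0.09 0.008 [ 0.5883 -0.1348  0.1644]
-0.09 0 [ 0.5928 -0.1341  0.1578]
0 0.045 [ 0.5531 -0.0493  0.1947]
0 0.008 [ 0.5741 -0.0459  0.1644]
0 0 [ 0.5786 -0.0452  0.1578]
0.09 0.045 [0.5389 0.0396 0.1947]
0.09 0.008 [0.5599 0.0429 0.1644]
0.09 0 [0.5644 0.0437 0.1578]
0.11 0.045 [0.5358 0.0593 0.1947]
0.11 0.008 [0.5567 0.0627 0.1644]
0.11 0 [0.5613 0.0634 0.1578]
```

move_arm(
  plan="0 0 0 0 0 35 20; 0 0 0 0 0 40 20; 0 0 10.5 0 -5 30 20; 0 0 10.5 0 -20 15 20; 0 0 10.5 0 -30 0 20; 0 0 10.5 0 -35 0 20; 0 0 10.5 0 -35 0 20; 0 0 10.5 0 -30 0 20",
)

```text
time_s: 11.2
eef_pos: [0.4782, 0.1508, 0.2272]
ee_rot: [-0.055, -3.14, 0.0]
wrist_force: [0.2, -0.9, -2.8]
finger_gap: 0.0276
gripper_force: 55.0
```

move_arm(
  plan="0 0 5.5 0 -15 0 20; 0 0 6 0 -10 0 20; 1.4 -8.6 0 0 -10 0 20; 1.4 -8.6 0 0 -10 0 20; 1.4 -8.7 0 0 -10 0 20; 1.4 -8.7 0 0 -10 0 20; 0 0 0 0 0 0 20; 0 0 0 0 0 0 20",
)

```text
time_s: 12.2
eef_pos: [0.4801, 0.0875, 0.2287]
ee_rot: [-0.202, 2.523, 0.065]
wrist_force: [1.0, 0.1, -3.1]
finger_gap: 0.0278
gripper_force: 55.0
```

```bash
cat > st.py <<'E'
from bench import ctrl
from h import *
np.set_printoptions(precision=4,suppress=True)
v=np.load("v.npy")[0];S=place(v,[-.0652,0,.080])[0]
Rs=R.from_euler("z",v[2]).as_matrix()@R.from_euler("y",-35,degrees=True).as_matrix()
s=ctrl.get_state();M=R.from_rotvec(s["ee_rot"]).as_matrix()
T=np.c_[-Rs[:,0],Rs[:,1],-Rs[:,2]]
if M[:,1]@T[:,1]<0: T[:,:2]*=-1
org=s["eef_pos"]+M[:,2]*.095
print("t",s["time_s"],"eef",s["eef_pos"],"need rot deg",np.degrees(R.from_matrix(T@M.T).as_rotvec()))
print("wheel bottom in strip mm",Rs.T@(org-S)*1e3,"F strip",Rs.T@s["wrist_force"],"q",s["q"])
E
python3 st.py
```

```text
t 12.2 eef [0.4801 0.0875 0.2287] need rot deg [-0.0485  0.0649 -0.0781]
wheel bottom in strip mm [-21.7809 146.7097 101.8426] F strip [-1.0125 -0.051  -3.1203] q [ 0.1541 -0.0611  2.188   0.0099  0.4027 -1.5843]
```

Run:
```python
from h import *
np.set_printoptions(precision=2,suppress=True)
v=np.load("v.npy")[0]
Rs=R.from_euler("z",v[2]).as_matrix()@R.from_euler("y",-35,degrees=True).as_matrix()
for a in([21.8,-58.7,-82],[0,0,-1],[0,-10,0]):print(Rs@a)
```

```text
[ 73.35 -47.72 -54.67]
[ 0.57  0.09 -0.82]
[ 1.58 -9.87  0.  ]
```

move_arm(
  plan="0 0 0 16 -11 -6 20; 0 0 0 16 -11 -10 20; 0 0 0 16 -11 -12 20; 0 0 0 14 -8 -14 20; 0 0 0 11.5 -6.5 -12.5 20; 0 0 0 0 0 0 20; 0 0 0 0 0 0 20; 0 0 0 0 0 0 20",
)

```text
time_s: 13.2
eef_pos: [0.5526, 0.0401, 0.1738]
ee_rot: [-0.203, 2.522, 0.065]
wrist_force: [-0.5, -0.3, -3.9]
finger_gap: 0.0278
gripper_force: 55.0
```

```bash
python3 st.py
python3 - <<'E'
from bench import cams
import cv2,numpy as np
a=cams.camera("side");b=cams.camera("top")
cv2.imwrite("pics/r1.png",np.hstack([cv2.resize(a[80:230,265:415],(600,600)[::1],interpolation=2)[:, :],]));
E
```

```text
t 13.2 eef [0.5526 0.0401 0.1738] need rot deg [-0.0409  0.1091 -0.1307]
wheel bottom in strip mm [-0.642  88.5161 20.1453] F strip [-2.6888 -0.2128 -2.8343] q [-0.0023  0.1251  2.1625  0.3671  0.2643 -2.0599]
```

View pics/r1.png

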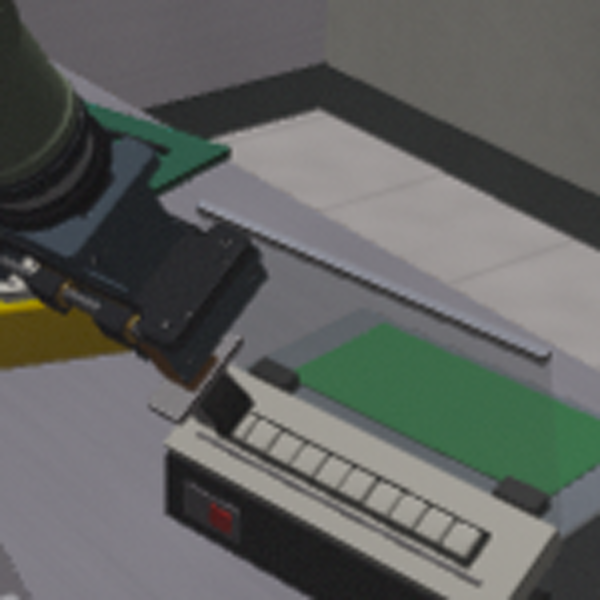

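The roller is aligned over key 9, about 20 mm off the slope and clear of the visor (edge at (375,280) in the crop). I want to check joint 6's margin along the strip before rolling.

Run:
```python
from bench import ctrl
from h import *
np.set_printoptions(precision=3,suppress=True)
v=np.load("v.npy")[0];S=place(v,[-.0652,0,.080])[0]
Rs=R.from_euler("z",v[2]).as_matrix()@R.from_euler("y",-35,degrees=True).as_matrix()
s=ctrl.get_state()
D=[([1.32697627,.320205,1.565524,0,1.2574,-.02],[.12753624,.560253,.23023]),([.5501,.415,1.7555,0,.9725,.1199],[.4783,.3068,.1071]),([.1541,-.0611,2.188,.0099,.4027,-1.5843],[.4801,.0875,.2287]),(list(s["q"]),list(s["eef_pos"]))]
def fk(q,p):
    r0,h,a,b,e,c=p
    A=R.from_euler("z",q[0]);B=A*R.from_euler("y",q[1]);C=A*R.from_euler("y",q[1]+q[2]);W=C*R.from_euler("zy",[0,0]) if 0 else C*R.from_euler("z",q[3])*R.from_euler("y",q[4])
    return A.apply([r0,0,h])+B.apply([0,0,a])+C.apply([e,0,b])+W.apply([0,0,c]),W*R.from_euler("z",q[5])
f=lambda p:np.concatenate([fk(q,p)[0]-x for q,x in D]+[.01*(np.array(p)-[0,.35,.4,.4,0,.25])])
p=least_squares(f,[0,.35,.4,.4,0,.25]).x;print(p,[np.linalg.norm(fk(q,p)[0]-x)*1e3 for q,x in D])
E0=fk(D[3][0],p)[1].inv()*R.from_rotvec(s["ee_rot"]);print("const",E0.as_rotvec(),(fk(D[0][0],p)[1].inv()*R.from_rotvec([-.3508,-3.12178,.0024])).as_rotvec())
T0=R.from_rotvec(s["ee_rot"])
for flip in(0,1):
  q=np.array(D[3][0])+[0,0,0,0,0,np.pi*flip]
  for y in np.linspace(88,-92,10)/1e3:
    x=S+Rs@[0,y,.095];TR=T0*R.from_euler("z",np.pi*flip)
    g=lambda q:np.r_[fk(q,p)[0]-x,.3*((fk(q,p)[1]*E0).inv()*TR).as_rotvec()]
    r=least_squares(g,q);q=r.x;print(flip,y,q,"%.1e"%r.cost)
```

```text
[-0.015  0.15   0.61   0.43   0.032  0.335] [np.float64(11.49719646551665), np.float64(11.914752436187591), np.float64(11.622059293694065), np.float64(10.099309531118687)]
const [ 0.    -0.     1.571] [ 0.    -0.     1.571]
0 0.088 [ 0.029  0.167  2.165  0.364  0.215 -2.035] 1.6e-24
0 0.068 [-0.024  0.171  2.159  0.478  0.232 -2.189] 5.1e-19
0 0.048 [-0.075  0.177  2.151  0.57   0.252 -2.32 ] 1.9e-19
0 0.028 [-0.125  0.184  2.142  0.641  0.275 -2.43 ] 3.9e-20
0 0.008 [-0.174  0.193  2.13   0.695  0.3   -2.521] 5.9e-21
0 -0.012 [-0.221  0.202  2.116  0.736  0.326 -2.597] 7.4e-22
0 -0.032 [-0.267  0.213  2.101  0.766  0.352 -2.662] 8.2e-23
0 -0.052 [-0.311  0.225  2.084  0.787  0.378 -2.716] 8.1e-24
0 -0.072 [-0.353  0.237  2.065  0.801  0.404 -2.762] 8.7e-25
0 -0.092 [-0.392  0.251  2.045  0.81   0.431 -2.801] 2.7e-25
1 0.088 [0.029 0.167 2.165 0.364 0.215 1.106] 1.6e-24
1 0.068 [-0.024  0.171  2.159  0.478  0.232  0.952] 5.1e-19
1 0.048 [-0.075  0.177  2.151  0.57   0.252  0.822] 1.9e-19
1 0.028 [-0.125  0.184  2.142  0.641  0.275  0.712] 3.9e-20
1 0.008 [-0.174  0.193  2.13   0.695  0.3    0.621] 5.9e-21
1 -0.012 [-0.221  0.202  2.116  0.736  0.326  0.544] 7.4e-22
1 -0.032 [-0.267  0.213  2.101  0.766  0.352  0.48 ] 8.2e-23
1 -0.052 [-0.311  0.225  2.084  0.787  0.378  0.426] 8.0e-24
1 -0.072 [-0.353  0.237  2.065  0.801  0.404  0.38 ] 8.8e-25
1 -0.092 [-0.392  0.251  2.045  0.81   0.431  0.341] 2.7e-25
```

Joint 6 would hit its limit near mid-strip with this yaw. I'll turn the tool half a turn about the slope normal, which is symmetric for the roller, so j6 falls from 1.1 to 0.3 during the roll.

move_arm(
  plan="6 1 -8.7 -6 -1 8 20; 6 1 -8.7 0 0 0 20; 6 1 -8.7 0 0 0 20; 6 1 -8.7 0 0 0 20; 6 1 -8.7 0 0 0 20; 6 1 -8.7 0 0 0 20; 6 1 -8.7 0 0 0 20; 6 1 -8.7 0 0 0 20",
)

```text
time_s: 14.3
eef_pos: [0.5461, 0.0388, 0.1815]
ee_rot: [1.641, 2.097, 0.615]
wrist_force: [-0.7, -0.6, -3.9]
finger_gap: 0.0278
gripper_force: 55.0
```

move_arm(
  plan="6 1 -8.7 0 0 0 20; 6 1 -8.7 0 0 0 20; 6 1 -8.7 0 0 0 20; 6 1 -8.7 0 0 0 20; 6 1 -8.7 0 0 0 20; 6 1 -8.7 0 0 0 20; 6 1 -8.7 0 0 0 20; 6 1 -8.7 0 0 0 20",
)

```text
time_s: 15.3
eef_pos: [0.5461, 0.0388, 0.1815]
ee_rot: [-2.954, -0.496, -0.941]
wrist_force: [0.5, -0.9, -3.2]
finger_gap: 0.0276
gripper_force: 55.0
```

```bash
sed -i 's/^if M.*$/if M[:,1]@T[:,1]<0: T[:,:2]*=-1/' st.py; python3 st.py
```

```text
t 15.3 eef [0.5461 0.0388 0.1815] need rot deg [ 5.3113  0.7598 -8.291 ]
wheel bottom in strip mm [-2.0674 88.6669 30.1876] F strip [-1.6076 -1.0059 -2.8399] q [-0.0093  0.1047  2.1597  0.3588  0.2936  0.9156]
```

move_arm(
  plan="5.3 0.8 -8.3 5 1 -6 20; 0 0 0 5 1 -6 20; 0 0 0 4 0.3 -5 20; 0 0 0 0 0 0 20; 0 0 0 0.57 0.09 -0.82 20; 0 0 0 0.57 0.09 -0.82 20; 0 0 0 0.57 0.09 -0.82 20; 0 0 0 0.57 0.09 -0.82 20",
)

```text
time_s: 16.3
eef_pos: [0.5624, 0.0413, 0.1611]
ee_rot: [-2.944, -0.243, -0.927]
wrist_force: [-4.6, -0.9, 3.1]
finger_gap: 0.0275
gripper_force: 55.0
```

```bash
python3 st.py
```

```text
t 16.3 eef [0.5624 0.0413 0.1611] need rot deg [ 0.2045 -0.0218 -0.2779]
wheel bottom in strip mm [-0.1529 87.9612  4.0624] F strip [-2.1129 -0.1438  5.2312] q [0.0025 0.1592 2.1602 0.3918 0.2352 1.0545]
```

move_arm(
  plan="0 0 0 0.57 0.09 -0.82 20; 0 0 0 0.57 0.09 -0.82 20; 0 0 0 0.57 0.09 -0.82 20; 0 0 0 0.57 0.09 -0.82 20; 0 0 0 0 0 0 20; 0 0 0 0 0 0 20; 0 0 0 0 0 0 20; 0 0 0 0 0 0 20",
)

```text
time_s: 17.3
eef_pos: [0.5642, 0.0423, 0.1584]
ee_rot: [-2.943, -0.243, -0.927]
wrist_force: [-9.5, 1.3, 7.9]
finger_gap: 0.0278
gripper_force: 55.0
```

```bash
python3 st.py
```

```text
t 17.3 eef [0.5642 0.0423 0.1584] need rot deg [ 0.1461 -0.0332 -0.3206]
wheel bottom in strip mm [-0.14   88.8369  0.7326] F strip [-2.9547  2.8182 11.7436] q [0.0042 0.1661 2.1605 0.4046 0.2288 1.0428]
```

move_arm(
  plan="0 0 0 0.57 0.09 -0.82 20; 0 0 0 0 0 0 20; 0 0 0 0.57 0.09 -0.82 20; 0 0 0 0 0 0 20; 0 0 0 0 0 0 20; 0 0 0 0 0 0 20; 0 0 0 0 0 0 20; 0 0 0 0 0 0 20",
)

```text
time_s: 18.3
eef_pos: [0.5648, 0.0425, 0.1575]
ee_rot: [-2.942, -0.244, -0.927]
wrist_force: [-16.2, 0.2, 15.7]
finger_gap: 0.0279
gripper_force: 55.0
```

```bash
python3 st.py
```

```text
t 18.3 eef [0.5648 0.0425 0.1575] need rot deg [ 0.1364 -0.0035 -0.3363]
wheel bottom in strip mm [-0.0725 88.948  -0.3942] F strip [-4.0803  2.7867 22.0812] q [0.0044 0.1685 2.1609 0.4108 0.2258 1.0365]
```

Key 9 is home at about 25 N net. Rolling along -y.

move_arm(
  plan="0 0 0 0.8 -5 0 20; 0 0 0 0.8 -5 0 20; 0 0 0 0.8 -5 0 20; 0 0 0 0.8 -5 0 20; 0 0 0 0.8 -5 0 20; 0 0 0 0.8 -5 0 20; 0 0 0 0.8 -5 0 20; 0 0 0 0.8 -5 0 20",
)

```text
time_s: 19.3
eef_pos: [0.5714, 0.0031, 0.1576]
ee_rot: [-2.941, -0.244, -0.927]
wrist_force: [-13.9, 4.8, 14.6]
finger_gap: 0.0278
gripper_force: 55.0
```

```bash
python3 st.py
```

```text
t 19.3 eef [0.5714 0.0031 0.1576] need rot deg [ 0.0602 -0.015  -0.3791]
wheel bottom in strip mm [ 0.238  49.096  -0.5172] F strip [-2.2565  6.9442 19.4318] q [-0.0975  0.179   2.1463  0.5972  0.2665  0.7727]
```

move_arm(
  plan="0 0 0 0.8 -5 0 20; 0 0 0 0.8 -5 0 20; 0 0 0 0.8 -5 0 20; 0 0 0 0.8 -5 0 20; 0 0 0 0.8 -5 0 20; 0 0 0 0.8 -5 0 20; 0 0 0 0.8 -5 0 20; 0 0 0 0.8 -5 0 20",
)

```text
time_s: 20.3
eef_pos: [0.5782, -0.0365, 0.1576]
ee_rot: [-2.94, -0.245, -0.927]
wrist_force: [-11.2, 5.0, 13.1]
finger_gap: 0.0275
gripper_force: 55.0
```

move_arm(
  plan="0 0 0 0.8 -5 0 20; 0 0 0 0.8 -5 0 20; 0 0 0 0.8 -5 0 20; 0 0 0 0.8 -5 0 20; 0 0 0 0.8 -5 0 20; 0 0 0 0.8 -5 0 20; 0 0 0 0.8 -5 0 20; 0 0 0 0.8 -5 0 20",
)

```text
time_s: 21.3
eef_pos: [0.5849, -0.0767, 0.1577]
ee_rot: [-2.94, -0.245, -0.928]
wrist_force: [-10.5, 2.9, 11.9]
finger_gap: 0.028
gripper_force: 55.0
```

```bash
python3 st.py
```

```text
t 21.3 eef [ 0.5849 -0.0767  0.1577] need rot deg [ 0.0588  0.0395 -0.408 ]
wheel bottom in strip mm [  0.9915 -31.8064  -0.8402] F strip [-1.3241  4.4964 15.4676] q [-0.2852  0.2164  2.094   0.7714  0.3657  0.4556]
```

move_arm(
  plan="0 0 0 0.9 -5 -0.6 20; 0 0 0 0.9 -5 -0.5 20; 0 0 0 0.8 -5 0 20; 0 0 0 0.8 -5 0 20; 0 0 0 0.8 -5 0 20; 0 0 0 0.8 -5 0 20; 0 0 0 0.8 -5 0 20; 0 0 0 0.8 -5 0 20",
)

```text
time_s: 22.3
eef_pos: [0.5917, -0.1168, 0.1575]
ee_rot: [-2.94, -0.245, -0.93]
wrist_force: [-13.2, 3.1, 14.8]
finger_gap: 0.028
gripper_force: 55.0
```

move_arm(
  plan="0 0 0 0.8 -5 0 20; 0 0 0 0.8 -5 0 20; 0 0 0 0.8 -5 0 20; 0 0 0 0.6 -4 0 20; 0 0 0 0.57 0.1 -0.8 20; 0 0 0 0 0 0 20; 0 0 0 0 0 0 20; 0 0 0 0 0 0 20",
)

```text
time_s: 23.3
eef_pos: [0.5957, -0.1389, 0.1574]
ee_rot: [-2.946, -0.243, -0.936]
wrist_force: [-17.9, -3.0, 18.1]
finger_gap: 0.0281
gripper_force: 55.0
```

```bash
python3 st.py
```

```text
t 23.3 eef [ 0.5957 -0.1389  0.1574] need rot deg [ 0.4719  0.2881 -0.1904]
wheel bottom in strip mm [  1.8098 -95.7314  -1.488 ] F strip [-4.4767 -0.184  25.2501] q [-0.4076  0.2565  2.0379  0.8132  0.4329  0.32  ]
```

Rolling back over the whole strip for a firm second pass.

move_arm(
  plan="0 0 0 -1.2 7.4 0 20; 0 0 0 -1.2 7.4 0 20; 0 0 0 -1.2 7.4 0 20; 0 0 0 -1.2 7.4 0 20; 0 0 0 -1.2 7.4 0 20; 0 0 0 -1.2 7.4 0 20; 0 0 0 -1.2 7.4 0 20; 0 0 0 -1.2 7.4 0 20",
)

```text
time_s: 24.3
eef_pos: [0.5857, -0.0794, 0.1574]
ee_rot: [-2.946, -0.243, -0.936]
wrist_force: [-23.3, -5.9, 22.7]
finger_gap: 0.0278
gripper_force: 55.0
```

move_arm(
  plan="0 0 0 -1.2 7.4 0 20; 0 0 0 -1.2 7.4 0 20; 0 0 0 -1.2 7.4 0 20; 0 0 0 -1.2 7.4 0 20; 0 0 0 -1.2 7.4 0 20; 0 0 0 -1.2 7.4 0 20; 0 0 0 -1.2 7.4 0 20; 0 0 0 -1.2 7.4 0 20",
)

```text
time_s: 25.3
eef_pos: [0.5757, -0.0195, 0.1574]
ee_rot: [-2.944, -0.243, -0.936]
wrist_force: [-25.7, -6.4, 26.4]
finger_gap: 0.0282
gripper_force: 55.0
```

move_arm(
  plan="0 0 0 -1.2 7.4 0 20; 0 0 0 -1.2 7.4 0 20; 0 0 0 -1.2 7.4 0 20; 0 0 0 -1.2 7.4 0 20; 0 0 0 -1.2 7.4 0 20; 0 0 0 -1.2 7.4 0 20; 0 0 0 -1.2 7.4 0 20; 0 0 0 -1.2 7.4 0 20",
)

```text
time_s: 26.3
eef_pos: [0.5657, 0.0402, 0.1574]
ee_rot: [-2.942, -0.243, -0.934]
wrist_force: [-27.0, -6.7, 28.9]
finger_gap: 0.0275
gripper_force: 55.0
```

```bash
python3 st.py
```

```text
t 26.3 eef [0.5657 0.0402 0.1574] need rot deg [ 0.2151  0.2365 -0.2683]
wheel bottom in strip mm [ 0.664  86.3352 -0.7449] F strip [-6.1512 -2.3804 39.5601] q [-0.      0.1692  2.1626  0.4254  0.2203  1.0182]
```

move_arm(
  plan="0 0 0 -3 -0.5 4 20; 0 0 0 -8 -1.3 11.5 20; 0 0 0 -17 -2.7 24.6 20; 0 0 0 -28 -4.5 41 20; 0 0 0 -25 10 20 20; 0 0 0 -20 15 0 20; 0 0 0 0 0 0 20; 0 0 0 0 0 0 20",
)

```text
time_s: 27.3
eef_pos: [0.4661, 0.0565, 0.255]
ee_rot: [-2.944, -0.243, -0.927]
wrist_force: [0.6, 0.1, -4.1]
finger_gap: 0.0278
gripper_force: 55.0
```

```bash
python3 st.py
python3 - <<'E'
from bench import cams
import cv2,numpy as np
a=cams.camera("side");b=cams.camera("top")
f=lambda i,w,h:cv2.resize(i,(w,h),interpolation=2)
cv2.imwrite("pics/z1.png",np.vstack([np.hstack([f(a[165:235,310:400],450,350),f(a[90:160,225:315][:, :],350,350)]),f(b[155:200,280:390],611,250)[:, :].copy() if 0 else np.hstack([f(b[155:200,280:390],611,250),np.zeros((250,189,3),np.uint8)])]))
E
```

```text
t 27.3 eef [0.4661 0.0565 0.255 ] need rot deg [ 0.2077 -0.0272 -0.2756]
wheel bottom in strip mm [-22.2773 118.1551 134.1142] F strip [-1.8952 -0.0061 -3.7369] q [ 0.0564 -0.1244  2.1652  0.1227  0.4965  1.373 ]
```

View pics/z1.png

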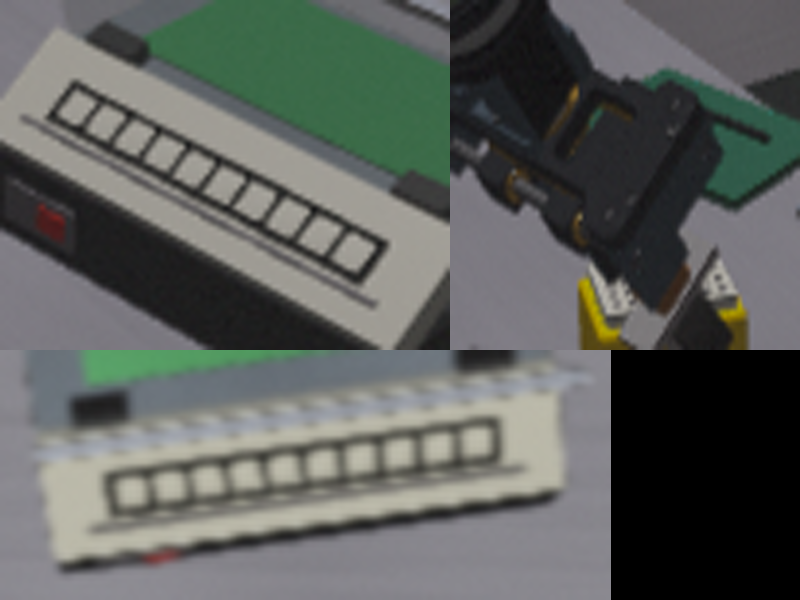

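Both views show all ten keys flush and uniform. Now standing the roller upright, turning it to the rest's yaw, and moving over.

move_arm(
  plan="-1.4 8.6 0 0 0 0 20; -1.4 8.6 0 0 0 0 20; -1.4 8.7 0 0 10 0 20; -1.4 8.7 0 0 15 0 20; 0 0 10.5 2 25 0 20; 0 0 10.5 2 25 0 20; 0 0 10.5 2 25 0 20; 0 0 10.5 2 25 0 20",
)

```text
time_s: 28.4
eef_pos: [0.4752, 0.1825, 0.2544]
ee_rot: [2.825, 1.37, 0.0]
wrist_force: [0.5, 0.2, -3.3]
finger_gap: 0.0277
gripper_force: 55.0
```

move_arm(
  plan="0 0 10.5 2 25 0 20; 0 0 10.5 2 25 0 20; 0 0 10.5 2 25 0 20; 0 0 10.5 1 25 0 20; 0 0 10.5 0 20 0 20; 0 0 10.5 0 7 0 20; 0 0 0 0 0 0 20; 0 0 0 0 0 0 20",
)

```text
time_s: 29.4
eef_pos: [0.4812, 0.3083, 0.2545]
ee_rot: [1.704, 2.636, -0.0]
wrist_force: [-0.5, 0.3, -3.2]
finger_gap: 0.0276
gripper_force: 55.0
```

```bash
cat > y.py <<'E'
from bench import ctrl
from h import *
np.set_printoptions(precision=4,suppress=True)
s=ctrl.get_state();M=R.from_rotvec(s["ee_rot"]).as_matrix()
y=np.radians(24.65);T=np.array([[-np.sin(y),np.cos(y),0],[np.cos(y),np.sin(y),0],[0,0,-1]]);
T[:,0]=np.cross(T[:,1],T[:,2])
print("rot",np.degrees(R.from_matrix(T@M.T).as_rotvec()),"eef",s["eef_pos"],s["q"],s["wrist_force"],s["ft_torque"])
E
python3 y.py
```

```text
rot [0.0923 0.1188 0.3909] eef [0.4812 0.3083 0.2545] [ 0.551   0.3     1.5331 -0.0025  1.3076  0.1283] [-0.4866  0.314  -3.2329] [-0.0443  0.0272 -0.0046]
```

move_arm(
  plan="0 0 0.4 -1.5 -1 -25 20; 0 0 0 0 0 -35 20; 0 0 0 0 0 -35 20; 0 0 0 0 0 -25 20; 0 0 0 0 0 -15 20; 0 0 0 0 0 -8 20; 0 0 0 0 0 0 20; 0 0 0 0 0 0 20",
)

```text
time_s: 30.4
eef_pos: [0.4797, 0.3079, 0.113]
ee_rot: [1.69, 2.644, 0.003]
wrist_force: [0.5, 0.5, -2.2]
finger_gap: 0.0279
gripper_force: 55.0
```

```bash
python3 y.py
```

```text
rot [ 0.0263  0.2187 -0.1725] eef [0.4797 0.3079 0.113 ] [ 0.5517  0.4092  1.7476 -0.0029  0.9818  0.1201] [ 0.4992  0.4628 -2.202 ] [-0.1217  0.0709 -0.0277]
```

move_arm(
  plan="0 0 0 0 0 -3 20; 0 0 0 0 0 -3 20; 0 0 0 0 0 -2 20; 0 0 0 0 0 -1 20; 0 0 0 0 0 0 20; 0 0 0 0 0 0 20; 0 0 0 0 0 0 20; 0 0 0 0 0 0 20",
)

```text
time_s: 31.4
eef_pos: [0.479, 0.3074, 0.1034]
ee_rot: [1.69, 2.645, -0.0]
wrist_force: [-2.3, -1.6, 5.7]
finger_gap: 0.0278
gripper_force: 55.0
```

Bar is on the walls. Releasing and rising.

move_arm(
  plan="0 0 0 0 0 0.5 24; 0 0 0 0 0 0 34; 0 0 0 0 0 0 50; 0 0 0 0 0 0 75; 0 0 0 0 0 0 91; 0 0 0 0 0 0 91; 0 0 0 0 0 10 91; 0 0 0 0 0 30 91",
  force=10,
)

```text
time_s: 32.4
eef_pos: [0.4782, 0.307, 0.1431]
ee_rot: [1.691, 2.646, -0.005]
wrist_force: [-0.2, 1.0, 0.3]
finger_gap: 0.0898
gripper_force: 0.0
```

move_arm(
  plan="0 0 0 0 0 40 91; 0 0 0 0 0 50 91; 0 0 0 0 0 40 91; 0 0 0 -50 20 10 91; 0 0 0 -50 20 0 91; 0 0 0 -40 20 0 91; 0 0 0 0 0 0 91; 0 0 0 0 0 0 91",
)

```text
time_s: 33.4
eef_pos: [0.3394, 0.3675, 0.2841]
ee_rot: [1.689, 2.645, 0.001]
wrist_force: [-0.9, 0.0, 0.1]
finger_gap: 0.0909
gripper_force: 0.0
```

Run:
```python
from bench import cams
import cv2,numpy as np
a=cams.camera("side");b=cams.camera("top")
f=lambda i,w,h:cv2.resize(i,(w,h),interpolation=2)
cv2.imwrite("pics/z2.png",np.hstack([np.vstack([f(a[130:200,195:275],400,300),f(b[195:255,180:260],400,300)]),np.vstack([f(a[230:370,320:432],400,300)[:, :],f(a[120:260,240:426],400,300)])]))
```

```text
(no output)
```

View pics/z2.png

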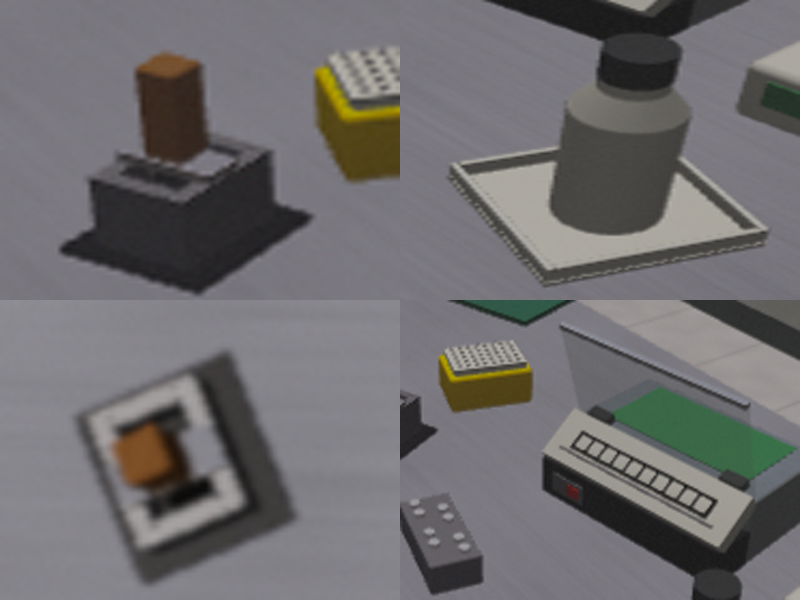

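The roller hangs upright in its rest, the bottle stands in the tray, all the keys are flush, and the bystanders haven't moved.

```bash
python3 -c "
from bench import ctrl
print(ctrl.sign_off())"
```

```text
the job is handed in; nothing more can be done
None
```

I handed the job in at about 33 s of the 72 s; sign-off returned no verdict, but the last pictures show the bottle upright in the tray, all ten keys flush after two roller passes, and the roller upright in its rest.

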